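# Pill case through the take-back bin's flap

### The arm

A 6-joint arm with a two-finger parallel gripper is mounted at the origin on the work surface. World frame = base frame: x ahead of the robot, y to its left, z up, the work surface at z = 0. Lengths are in m, angles in degrees, forces in N, time in s.
With the tool pointing down it reaches from about 0.4 to 0.825 m from the base axis. Payload 7 kg.
Tool frame: the origin (TCP) lies between the finger pads; the fingertips stand 19 mm ahead of it and the grasp point (between the pads) is the TCP; z points along the fingers, y is the line along which they close (so a half turn about z gives the same grasp; the last joint's range is limited). The gripper opens to 88 mm and grips with 3 to 60 N. Pads are 19 mm wide; open, the fingers measure 130 mm over their backs; the gripper's body (78 mm by 193 mm) begins 47 mm behind the grasp point.
Start: joints at [-47.492, 20.546, 0.682, 0, -70.136, -16.507], TCP at [0.296, -0.607, 0.246] pointing down, gripper open.
Joint ranges: [-176.03, 176.03], [-82.01, 121.73], [-58.28, 71.71], [-173.87, 95.51], [-174.79, -0.11], [-173.66, 173.66]. Speed limits (degrees/s): [136.94, 136.94, 172.46, 180, 180, 180].

### API

Orientations are given as [roll, pitch, yaw] about the fixed x, y, z axes, in that order (R = Rz(yaw) Ry(pitch) Rx(roll)).
In Python, from plant import r gives the robot as it stands. The module is installed in compiled form; this text tells all that it offers.
- The arm moves only by the shell command python3 -m pendant 'ROWS' [OPENING] [FORCE]. ROWS is JSON, a list of rows, each a list of 6 numbers: the shift along the tool's x, y, z in mm, then the turn, a rotation vector about the tool's x, y, z in rad. In form: [[tx, ty, tz, wx, wy, wz], ...]. A call has 1 to 20 rows; each row is the pose to reach, as a shift and turn from the pose commanded when the call began, along the tool's axes at that moment; what a row does not reach only later rows make up. A row lasts 1/8 s, in which the tool goes at most 62.5 mm and 10.7 degrees, less where a joint would pass 70% of its speed; a pose out of reach is approached as far as the arm can. A call with a gripper value outside its range is refused whole. OPENING is the finger opening in mm, from 0 to 87.6, set as the call begins (- or left out, the last holds). The fingers move at their own pace and stop on an object; FORCE is the grip in N (left out, the last holds). Time passes only in rows, so rows that repeat a pose let the fingers close. It gives the time, the measured TCP pose, the force, the opening and the grip force at its end, in the units of the state.
- r.get_state(): the state, without advancing time (a new reading comes with each control period).
- r.capture(name): name is "scene" or "top"; returns the picture (384x512x3 uint8, red, green, blue); there is no depth.
- r.camera_params(name): a dict with "mtx" (3x3 intrinsics, pixels), "distortion" ([k1, k2, p1, p2, k3] as OpenCV has them; the pictures are not rectified), "rvec" (rotation vector, rad) and "tvec" (3), from world to camera coordinates, as OpenCV has them. Camera axes: x right, y down, z forward; pixel columns grow to the right and rows downward; lengths in m; the calibration is good to about 2 mm. A picture is of the moment at which its call begins. camera_params takes no time and is no camera call.
- r.close_job(): hands the job in; it is judged then, once.
The state is a dict: "time_s": time; "joints": joint angles; "qd": joint speeds; "joint_torque": joint torques, N m; "tcp_pos": TCP position; "eef_rot": TCP orientation; "contact_force": force on the tool from outside, world axes, zero at the start; "moment": the same for the moment, N m; "gripper_width": finger opening in m; "gripper_force": force on a finger pad.
Only numpy, scipy, OpenCV 4.12 (cv2) and the standard library are available. Lean on these libraries where they do the work, as an engineer would, in place of code of your own. Each camera call takes 0.05 s, during which the arm holds its last target. There are 200 camera calls.

### The job

A returned pill case lies on the sill of the medicine take-back bin. Push the bin's spring flap open with one finger, keep it open, and with the other finger push the case off the sill and in under the flap; then draw back so that the flap falls shut with the case inside. Only push the case, never pick it up or ram the flap with it, and leave the other things on the counter as they are.

Things in the scene. Friction and masses are not known exactly. Their poses are not given: they have to be found in the camera images.
- bin: White sheet-steel take-back bin bolted to the counter, 220 (x) x 220 (y) x 190 (z) mm. Origin: centre of its underside. Its +x is the direction in which things are pushed in, z up. From x -114 to -15 mm it has a flat sill at z 140, open in front, above and at the sides. Beyond x -15 is the mouth, closed by the flap. Inside it is empty down to a floor at z 6.
- sill_edge (a point): Middle of the sill's inner edge, on the sill's top face (bin frame x -15, y 0, z 140 mm). A thing pushed over it drops into the bin when the flap is open. The mouth beyond it is 208 mm wide, between side cheeks (inner faces at y -104 and +104 mm, tops at z 190) that run from x -15 to 110.
- hinge (a point): Middle of the flap's hinge bar, a round bar of radius 4 mm along the bin's y axis (bin frame x 49, z 186 mm): 64 mm beyond the sill's edge and 46 mm above the sill. Between sill and bar the mouth is open from above; beyond the bar is the hood's roof (z 190). A finger from above must stay on the sill's side of the bar.
- flap_angle (a joint): Angle of the flap, rad: 0 shut, growing as its lower lip is pushed away from the sill (along the bin's +x, then down into the bin), stop at 1.05. A spring shuts it when let go; holding it takes about 1.2 N at the lip at first and about 2.5 N at 0.65 rad.
- flap: The flap, an aluminium sheet 202 mm wide (y), 76 mm from hinge to lip, 3 mm thick. Origin: on the hinge axis; its axes are the bin's when shut. Shut, it slopes 0.94 rad from vertical, from the hinge down towards the sill, its lip 3 mm beyond the sill's edge and level with it; at joint value 0.94 it hangs plumb.
- flap_lip (a point): Middle of the flap's lower lip (its free edge).
- case: The pill case: a small flat rounded plastic box with a hinged lid, 32 (x) x 40 (y) x 17 (z) mm, 45 g more or less, closed. Origin: centre of its underside. It starts flat on the sill, its centre 26 to 45 mm short of the sill's edge and up to 50 mm left or right of the middle, turned up to 0.35 rad from the bin's axes.
- cup: Small frosted glass medicine cup standing on the counter beside the bin, rim radius 23 mm, 45 mm high; origin at the centre of its underside. Leave alone.
- stock_bottle: Amber medicine jar with a white cap standing on the counter beside the bin, radius 22 mm, 80 mm high; origin at the centre of its underside. Leave alone.
- tweezers: Steel tweezers lying on the counter, 120 mm long, 8 mm high; origin on the counter under their middle. Leave alone.

How it is judged (in metres and radians):
On the way, in this order (a step that is already met when the one before it is completed fails the run):
1. a finger holds the flap open while the case still lies on the sill, not touching the flap (value of joint flap_angle above 0.15 rad and contact force between the fingers and flap above 0.3 N and contact force between case and flap below 0.1 N and z of case in the frame of bin above 0.137 m), for 0.1 s.
2. the case has dropped into the bin while the finger still holds the flap open (value of joint flap_angle above 0.15 rad and contact force between the fingers and flap above 0.3 N and z of case in the frame of bin below 0.1 m and x of case in the frame of bin between -0.1 and 0.1 m and y of case in the frame of bin between -0.105 and 0.105 m), for 0.1 s.
At the end, for the whole second after the job is handed in: The case lies at rest inside the bin, its origin within the bin's walls and less than 70 mm above the counter; the flap is shut to within 0.05 rad; cup, jar and tweezers are within 20 mm of where they were (z of case in the frame of bin below 0.07 m and x of case in the frame of bin between -0.1 and 0.1 m and y of case in the frame of bin between -0.105 and 0.105 m and linear speed of case below 0.02 m/s and value of joint flap_angle below 0.05 rad and distance of each of cup, stock_bottle, tweezers from where it was at the start of the episode below 0.02 m); the robot touches nothing.
It fails at once if the case is lifted off the sill (its underside's centre more than 12 mm above it) (z of case in the frame of bin above 0.152 m).
It fails at once if the flap is rammed with the case (more than 8 N between them while the case is on the sill) (contact force between case and flap above 8 N and z of case in the frame of bin above 0.125 m).
It fails at once if cup, jar or tweezers moved more than 20 mm, or cup or jar tipped (distance of any of cup, stock_bottle, tweezers from where it was at the start of the episode above 0.02 m or angle between any of cup, stock_bottle's own z axis and vertical above 0.3 rad).
It also fails if it takes over 38 s, if anything falls off the work surface, if the arm or the gripper's body presses on something with over 40 N, if the wrist force passes 120 N, or if a joint passes its speed limit or range.

## Working session

There is one attempt and no reset: what is moved stays moved. The work goes in short steps, Python scripts to look and compute and a shell command to move; the robot and the scene stay as the last step left them, time stands still between calls to the robot, and variables do not carry over. Pictures are saved under pics/ and viewed, at most 10 in all, crops included, and the job is handed in when it is done.

```bash
mkdir -p pics
python3 - <<'E'
from plant import r
import cv2
for n in("scene","top"):
    cv2.imwrite(f"pics/{n}0.png",cv2.cvtColor(r.capture(n),cv2.COLOR_RGB2BGR))
    p=r.camera_params(n);print(n,{k:[[round(float(y),3) for y in x] if hasattr(x,'__len__') else round(float(x),4) for x in v] for k,v in p.items() if hasattr(v,'__len__')})
s=r.get_state();print(s["tcp_pos"],s["eef_rot"],s["time_s"],s["contact_force"])
E
```

```text
scene {'mtx': [[396.344, 0.0, 257.922], [0.0, 396.344, 191.536], [0.0, 0.0, 1.0]], 'distortion': [-0.0568, 0.0, 0.0, 0.0, 0.0], 'rvec': [1.9747, 1.1098, -0.5863], 'tvec': [-0.3026, -0.1653, 1.2628]}
top {'mtx': [[458.755, 0.0, 259.298], [0.0, 458.755, 185.575], [0.0, 0.0, 1.0]], 'distortion': [0.0519, 0.0, 0.0, 0.0, 0.0], 'rvec': [1.9994, -2.2064, 0.2531], 'tvec': [0.0793, 0.5986, 0.9617]}
[ 0.29572079 -0.60632798  0.24469293] [ 1.79914076e+02 -7.28092872e-03 -1.54005028e+02] 0.1 [ 0.25246618  0.10171506 -1.06938078]
```

View pics/scene0.png

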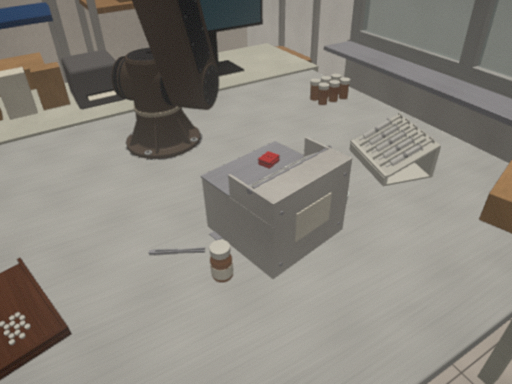

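View pics/top0.png

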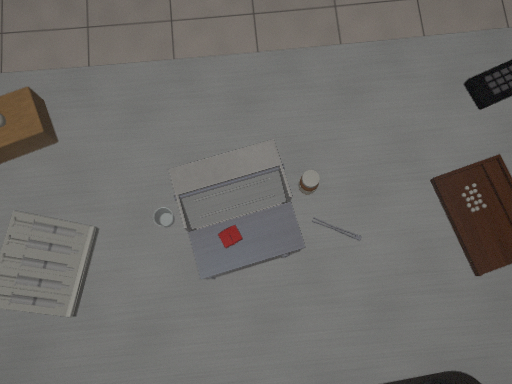

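The top view shows the bin at about (237,210), with the red case at (230,236) on the sill. The cup is at (164,217), the jar at (309,182) and the tweezers at (337,229). I'll enlarge a crop to get the sill corners.

Run:
```python
import cv2
im=cv2.imread("pics/top0.png")[130:285,155:325]
cv2.imwrite("pics/c1.png",cv2.convertScaleAbs(cv2.resize(im,None,fx=3.8,fy=3.8,interpolation=cv2.INTER_CUBIC),alpha=1.5))
```

```text
(no output)
```

View pics/c1.png

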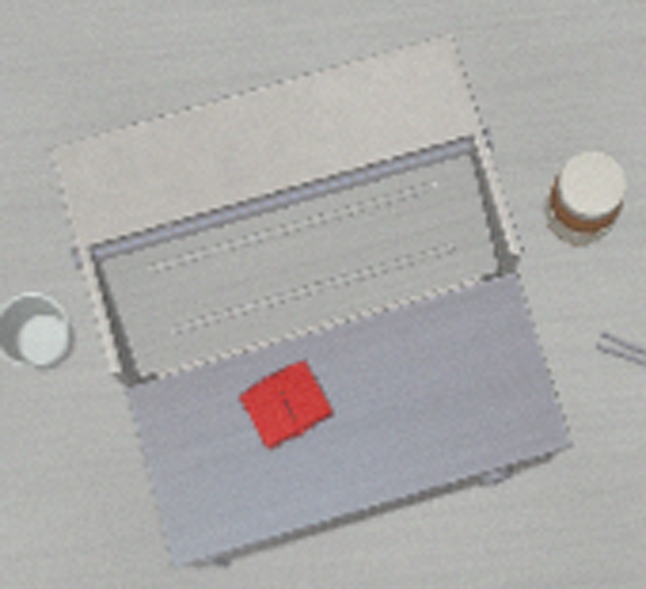

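The crop shows the roof's back corners at (52,150) and (455,37), the sill's front corners at (180,566) and (570,444), its inner edge from (132,383) to (517,274), and the case with corners (240,398), (305,361), (332,411) and (270,448).

```bash
cat > h.py <<'E'
import numpy as np,cv2
from plant import r
def ray(n,uv,z):
    p=r.camera_params(n);K=np.array(p["mtx"]);R=cv2.Rodrigues(np.array(p["rvec"],float))[0];t=np.array(p["tvec"],float).ravel()
    q=cv2.undistortPoints(np.array(uv,float).reshape(-1,1,2),K,np.array(p["distortion"],float)).reshape(-1,2)
    d=np.c_[q,np.ones(len(q))]@R;c=-R.T@t
    return (c+d*((np.array(z)-c[2])/d[:,2])[:,None])
def proj(n,P):
    p=r.camera_params(n)
    return cv2.projectPoints(np.array(P,float),np.array(p["rvec"],float),np.array(p["tvec"],float),np.array(p["mtx"]),np.array(p["distortion"],float))[0].reshape(-1,2)
def red(n,im):
    h=cv2.cvtColor(im,cv2.COLOR_RGB2HSV);m=(((h[...,0]<8)|(h[...,0]>172))&(h[...,1]>140)&(h[...,2]>60)).astype(np.uint8)
    k,l,s,c=cv2.connectedComponentsWithStats(m);i=1+np.argmax(s[1:,4]) if k>1 else 0
    return (l==i).astype(np.uint8),c[i],s[i,4]
E
python3 - <<'E'
from h import *
cp=np.array([(52,150),(455,37),(180,566),(570,444),(132,383),(517,274)])
uv=(cp+.5)/3.8-.5+[155,130]
z=np.array([.19,.19,.14,.14,.14,.14])
P=ray("top",uv,z)[:,:2]
B=np.array([(110,110),(110,-110),(-114,110),(-114,-110),(-15,110),(-15,-110)])/1e3
pc,bc=P.mean(0),B.mean(0);H=(B-bc).T@(P-pc);th=np.arctan2(H[0,1]-H[1,0],H[0,0]+H[1,1])
R=np.array([[np.cos(th),-np.sin(th)],[np.sin(th),np.cos(th)]]);o=pc-R@bc
print("bin",o,np.degrees(th));print("resid mm",((P-o)@R-B)*1e3)
im=cv2.cvtColor(cv2.imread("pics/top0.png"),cv2.COLOR_BGR2RGB);m,c,a=red("top",im)
cn=cv2.findContours(m,0,2)[0][0];box=cv2.boxPoints(cv2.minAreaRect(cn))
for Q in (ray("top",[c],.155),ray("top",box,[.157]*4)): print("case bin mm",((Q[:,:2]-o)@R*1e3).round(1),a)
im=cv2.cvtColor(cv2.imread("pics/scene0.png"),cv2.COLOR_BGR2RGB);m,c,a=red("scene",im)
print("case scene",((ray("scene",[c],.15)[:,:2]-o)@R*1e3).round(1),a)
for n,Z,u in(("cup",.045,(164,216)),("jar",.08,(310,179)),("tw",.008,(337,229))):print(n,((ray("top",[u],Z)[:,:2]-o)@R*1e3).round(0))
E
```

```text
bin [0.54127043 0.06998315] 11.035586656636182
resid mm [[-1.41105325  0.79827879]
 [-2.36278941  0.57739592]
 [ 0.58102624 -2.58833902]
 [ 2.32898432  2.39065821]
 [ 1.70061673 -2.73756015]
 [-0.83678463  1.55956625]]
case bin mm [[-49.7  31. ]] 303
case bin mm [[-36.8  52.2]
 [-30.2  15.4]
 [-62.9   9.4]
 [-69.3  46. ]] 303
case scene [[-51.6  36.3]] 137
cup [[ 51. 164.]]
jar [[  31. -173.]]
tw [[ -86. -208.]]
```

The bin sits at (0.541, 0.070) with yaw 11.0°, and the case is at bin (-50, +31) mm, turned about 10°; all of this is within the stated ranges. My plan is to open the fingers 66 mm along a diagonal: leading finger on the flap at y -34 mm, trailing finger behind the case at y +31 mm. One straight push along bin +x then does both jobs. First I go to hover, TCP at bin (-65, -1.5) mm.

```bash
python3 -m pendant '[[-454,515,0,0,0,-0.466],[-454,515,0,0,0,-0.466],[-454,515,0,0,0,-0.466],[-454,515,0,0,0,-0.466],[-454,515,0,0,0,-0.466],[-454,515,0,0,0,-0.466],[-454,515,0,0,0,-0.466],[-454,515,0,0,0,-0.466],[-454,515,0,0,0,-0.466],[-454,515,0,0,0,-0.466],[-454,515,0,0,0,-0.466],[-454,515,0,0,0,-0.466],[-454,515,0,0,0,-0.466],[-454,515,0,0,0,-0.466],[-454,515,0,0,0,-0.466],[-454,515,0,0,0,-0.466]]' 66
python3 - <<'E'
from h import *
s=r.get_state();print(s["tcp_pos"],s["eef_rot"],s["time_s"],s["contact_force"])
for n in("scene","top"):
    im=r.capture(n);cv2.imwrite(f"pics/{n}1.png",cv2.cvtColor(im,cv2.COLOR_RGB2BGR))
a=cv2.imread("pics/top1.png")[130:285,155:325];b=cv2.imread("pics/scene1.png")[100:230,180:370]
f=lambda i:cv2.convertScaleAbs(cv2.resize(i,(400,380),interpolation=cv2.INTER_CUBIC),alpha=1.5)
cv2.imwrite("pics/d1.png",np.hstack([f(a),f(b)]))
E
```

```text
time_s: 2.1
tcp_pos: [0.4781, 0.0545, 0.2457]
eef_rot: [-180.0, 0.0, -127.4]
contact_force: [-0.6, -0.1, 0.4]
gripper_width: 0.066
gripper_force: 0.0
[0.47812351 0.05448341 0.24573635] [-1.79991400e+02  1.90036111e-02 -1.27375229e+02] 2.1 [-0.56067355 -0.08592723  0.35007215]
```

View pics/d1.png

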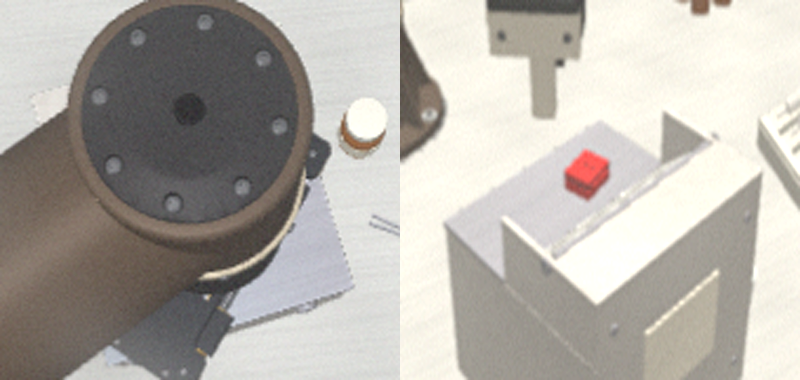

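The top view is now blocked by the arm. The scene view shows the fingers in line, with the tip at about (249,139), and the case untouched at about (269,160). Now I check the tip projection and descend.

```bash
python3 -m pendant '[[0,0,40,0,0,0],[0,0,65,0,0,0],[0,0,81,0,0,0],[0,0,81,0,0,0],[0,0,81,0,0,0]]'
python3 - <<'E'
from h import *
o=np.array([.5413,.07]);t=np.radians(11.04);R=np.array([[np.cos(t),-np.sin(t)],[np.sin(t),np.cos(t)]])
s=r.get_state();p=np.array(s["tcp_pos"]);y=np.radians(s["eef_rot"][2]);d=np.array([np.sin(y),-np.cos(y)])*.0435
for n,q in(("A",p[:2]-d),("B",p[:2]+d)):print(n,((q-o)@R*1e3).round(1),proj("scene",[[*q,.2267],[*q,p[2]-.019]]).round(0))
X=np.array([np.cos(y),np.sin(y)]);Y=d/.0435;bx=R[:,0];print("bin +x in tool xy",bx@X,bx@Y)
im=r.capture("scene");cv2.imwrite("pics/s2.png",cv2.cvtColor(im,cv2.COLOR_RGB2BGR))
cv2.imwrite("pics/d2.png",cv2.convertScaleAbs(cv2.resize(cv2.imread("pics/s2.png")[110:220,190:350],(800,550),interpolation=cv2.INTER_CUBIC),alpha=1.5))
E
```

```text
time_s: 2.82
tcp_pos: [0.4787, 0.0553, 0.1653]
eef_rot: [-180.0, 0.0, -127.3]
contact_force: [-0.3, 0.3, -0.3]
gripper_width: 0.0665
gripper_force: 0.0
A [-35.4 -34.9] [[248. 140.]
 [250. 174.]]
B [-93.2  30.1] [[254. 121.]
 [255. 153.]]
bin +x in tool xy -0.7470445554292054 -0.6647739707626803
```

View pics/d2.png

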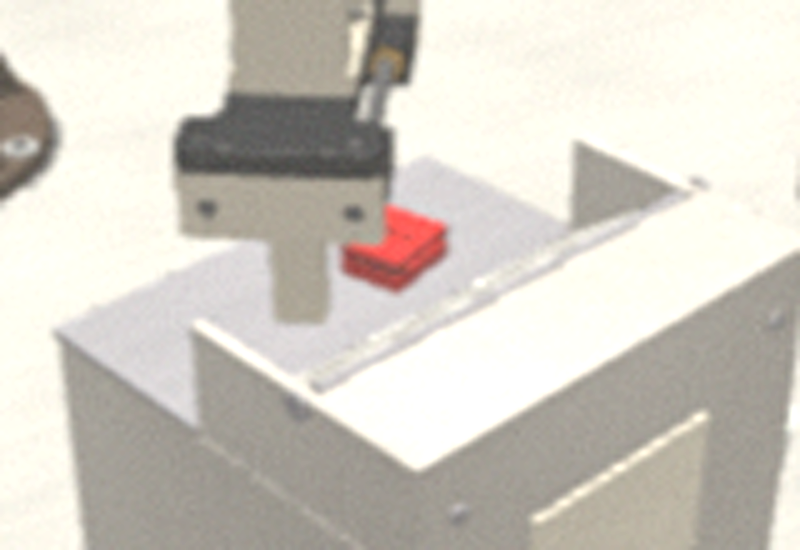

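The finger tip matches the prediction at (250,174), and the sill and case look as planned. Now I advance 30 mm slowly along bin +x and look again.

```bash
python3 -m pendant '[[-4,-3.5,0,0,0,0],[-8,-7,0,0,0,0],[-11,-10,0,0,0,0],[-14,-12.5,0,0,0,0],[-17,-15,0,0,0,0],[-20,-17.7,0,0,0,0],[-22.4,-20,0,0,0,0],[-22.4,-20,0,0,0,0]]'
python3 - <<'E'
from h import *
o=np.array([.5413,.07]);t=np.radians(11.04);R=np.array([[np.cos(t),-np.sin(t)],[np.sin(t),np.cos(t)]])
w=lambda b:[*(o+R@np.array(b[:2])/1e3),b[2]/1e3]
print("body bottom pred",proj("scene",[w((0,-75,212.3))])," vs 157.6")
im=r.capture("scene");m,c,a=red("scene",im);print("case",((ray("scene",[c],.15)[:,:2]-o)@R*1e3).round(1),a)
cv2.imwrite("pics/s3.png",cv2.cvtColor(im,cv2.COLOR_RGB2BGR))
cv2.imwrite("pics/d3.png",cv2.convertScaleAbs(cv2.resize(cv2.imread("pics/s3.png")[110:220,190:350],(800,550),interpolation=cv2.INTER_CUBIC),alpha=1.5))
E
```

```text
time_s: 3.88
tcp_pos: [0.5077, 0.0609, 0.1644]
eef_rot: [180.0, -0.0, -127.3]
contact_force: [-2.3, -0.5, 0.7]
gripper_width: 0.0659
gripper_force: 0.8
body bottom pred [[244.7522126  160.47592369]]  vs 157.6
case [[-26.   44.1]] 40
```

View pics/d3.png

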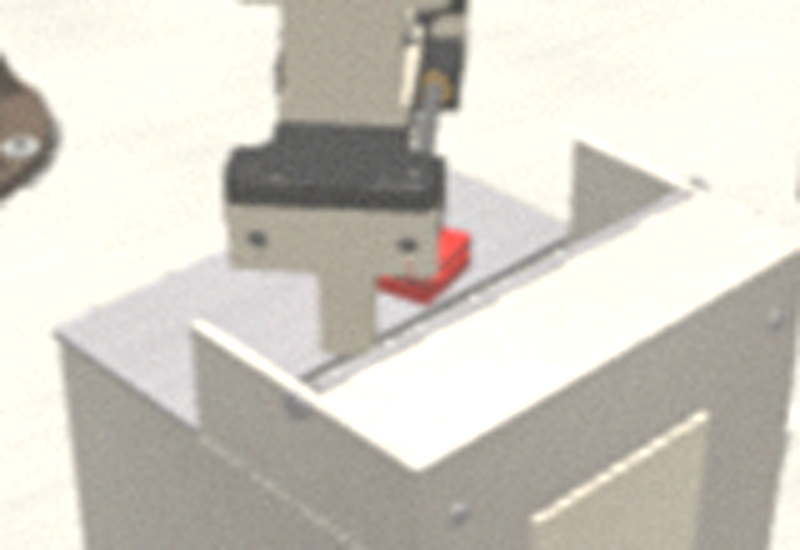

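The dark slit along the sill's edge shows the flap opening, with 2.3 N on the tool. The case has moved about 15 mm, its lower corner now at (275,171), and it is still on the sill. I advance 8 mm more and pause for step 1.

```bash
python3 -m pendant '[[-3,-2.7,0,0,0,0],[-6,-5.3,0,0,0,0],[-6,-5.3,0,0,0,0],[-6,-5.3,0,0,0,0],[-6,-5.3,0,0,0,0]]'
python3 - <<'E'
from h import *
o=np.array([.5413,.07]);t=np.radians(11.04);R=np.array([[np.cos(t),-np.sin(t)],[np.sin(t),np.cos(t)]])
print("prev corner",((ray("scene",[(275,170.6)],.141)[:,:2]-o)@R*1e3).round(1), "orig",((ray("scene",[(269.6,168)],.141)[:,:2]-o)@R*1e3).round(1))
s=r.get_state();print("tcp bin",((np.array(s["tcp_pos"])[:2]-o)@R*1e3).round(1))
im=r.capture("scene");cv2.imwrite("pics/s4.png",cv2.cvtColor(im,cv2.COLOR_RGB2BGR))
cv2.imwrite("pics/d4.png",cv2.convertScaleAbs(cv2.resize(cv2.imread("pics/s4.png")[130:200,220:320],(800,560),interpolation=cv2.INTER_CUBIC),alpha=1.5))
E
```

```text
time_s: 4.55
tcp_pos: [0.5156, 0.0625, 0.1647]
eef_rot: [-180.0, 0.0, -127.3]
contact_force: [-1.4, -0.5, 0.5]
gripper_width: 0.066
gripper_force: 1.0
prev corner [[-14.2  18.4]] orig [[-29.6  17.1]]
tcp bin [-26.7  -2.4]
```

View pics/d4.png

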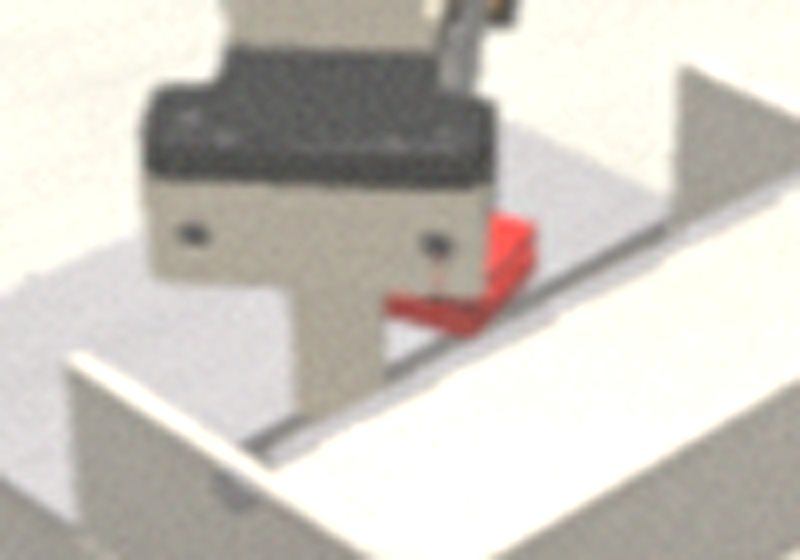

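The case's front corner is at the sill edge (about (279,171)), the flap is held open, and the case is still flat but turned a little. Now I push it over.

```bash
python3 -m pendant '[[-3,-2.7,0,0,0,0],[-6,-5.3,0,0,0,0],[-9,-8,0,0,0,0],[-12,-10.6,0,0,0,0],[-15,-13.3,0,0,0,0],[-15,-13.3,0,0,0,0],[-15,-13.3,0,0,0,0]]'
python3 - <<'E'
from h import *
s=r.get_state();o=np.array([.5413,.07]);t=np.radians(11.04);R=np.array([[np.cos(t),-np.sin(t)],[np.sin(t),np.cos(t)]])
print("tcp bin",((np.array(s["tcp_pos"])[:2]-o)@R*1e3).round(1))
im=r.capture("scene");print(red("scene",im)[1:]);cv2.imwrite("pics/s5.png",cv2.cvtColor(im,cv2.COLOR_RGB2BGR))
cv2.imwrite("pics/d5.png",cv2.convertScaleAbs(cv2.resize(cv2.imread("pics/s5.png")[130:200,220:320],(800,560),interpolation=cv2.INTER_CUBIC),alpha=1.5))
E
```

```text
time_s: 5.48
tcp_pos: [0.5352, 0.0663, 0.1645]
eef_rot: [180.0, -0.0, -127.3]
contact_force: [-4.4, -1.2, -0.0]
gripper_width: 0.066
gripper_force: 1.9
tcp bin [-6.7 -2.4]
(array([255.5, 191.5]), np.int32(196608))
```

View pics/d5.png

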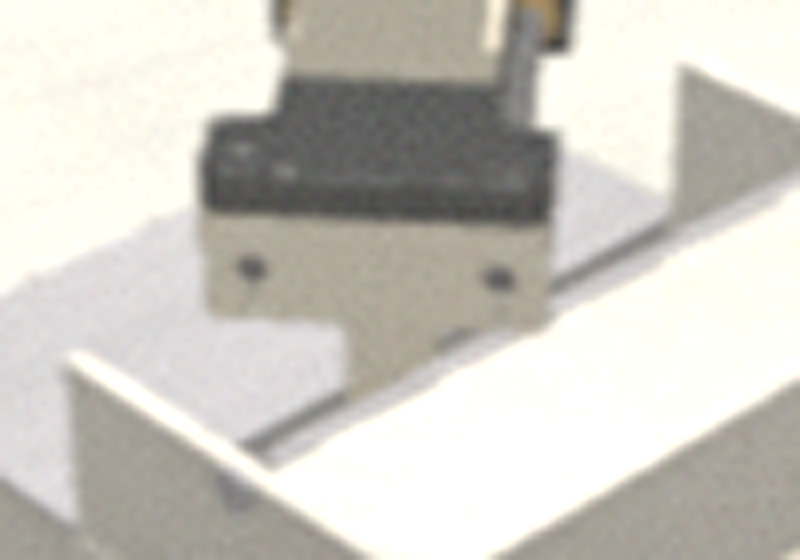

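No red is visible any more, so the case has gone in under the flap. I nudge 3 mm more and wait so that step 2 is met for certain, then draw straight back and up.

```bash
python3 -m pendant '[[-2,-2,0,0,0,0],[-2,-2,0,0,0,0],[-2,-2,0,0,0,0],[-2,-2,0,0,0,0],[-2,-2,0,0,0,0]]'
python3 -m pendant '[[5,4,0,0,0,0],[11,10,0,0,0,0],[18,16,0,0,0,0],[25,22,0,0,0,0],[32,28,0,0,0,0],[39,35,0,0,0,0],[46,41,0,0,0,0],[46,41,0,0,0,0],[46,41,-30,0,0,0],[46,41,-80,0,0,0],[46,41,-100,0,0,0],[46,41,-100,0,0,0]]'
python3 -m pendant '[[120,-400,0,0,0,0],[120,-400,0,0,0,0],[120,-400,0,0,0,0],[120,-400,0,0,0,0],[120,-400,0,0,0,0],[120,-400,0,0,0,0],[120,-400,0,0,0,0],[120,-400,0,0,0,0],[120,-400,0,0,0,0]]'
python3 - <<'E'
from h import *
T=cv2.cvtColor(r.capture("top"),cv2.COLOR_RGB2BGR);S=cv2.cvtColor(r.capture("scene"),cv2.COLOR_RGB2BGR)
cv2.imwrite("pics/t6.png",np.hstack([cv2.resize(T[130:285,155:325],(400,365)),cv2.resize(S[110:220,190:350],(400,365))]))
E
```

```text
time_s: 6.15
tcp_pos: [0.5375, 0.0667, 0.1644]
eef_rot: [180.0, -0.0, -127.3]
contact_force: [-5.4, -0.2, -1.8]
gripper_width: 0.066
gripper_force: 2.1
time_s: 7.65
tcp_pos: [0.4785, 0.0554, 0.2663]
eef_rot: [-179.9, 0.2, -127.3]
contact_force: [0.0, -0.2, -0.6]
gripper_width: 0.066
gripper_force: 0.0
time_s: 8.78
tcp_pos: [0.7226, -0.2828, 0.2625]
eef_rot: [179.9, -0.1, -127.3]
contact_force: [-0.9, 0.3, -0.2]
gripper_width: 0.0658
gripper_force: 0.0
```

View pics/t6.png

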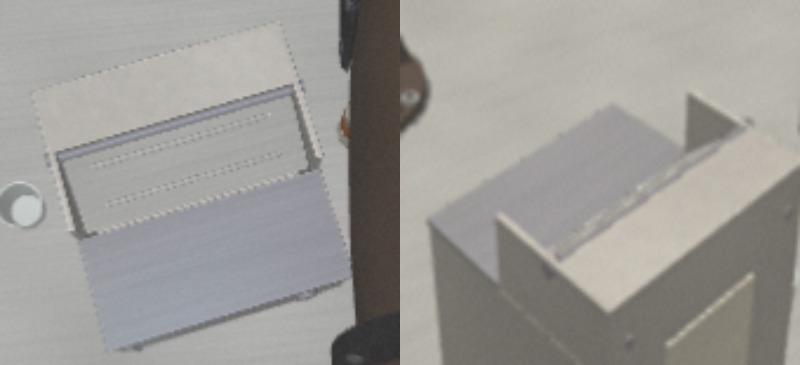

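The sill is empty and the flap is shut as at the start. The cup is in place and the jar's edge is visible under the arm. I'll hand in.

```bash
python3 -m pendant '[[0,0,0,0,0,0],[0,0,0,0,0,0],[0,0,0,0,0,0],[0,0,0,0,0,0]]'; python3 -c "
from plant import r
print(r.close_job())"
```

```text
time_s: 9.38
tcp_pos: [0.7229, -0.2827, 0.2648]
eef_rot: [-180.0, 0.0, -127.3]
contact_force: [0.5, 0.0, -0.5]
gripper_width: 0.066
gripper_force: 0.0
the job is handed in; nothing more can be done
None
```

I pushed the case off the sill under the held-open flap, drew back so the flap fell shut, and handed the job in at 9.4 s; the last pictures show an empty sill and a shut flap, but not the case inside or the tweezers, and no verdict was returned.

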